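# Open the drive dock: both latch buttons at once

## Robot

A 6-joint arm with a two-finger parallel gripper is mounted at the origin on the work surface. World frame = base frame: x ahead of the robot, y to its left, z up, the work surface at z = 0. Lengths are in m, angles in rad, forces in N, time in s.
With the tool pointing down it reaches from about 0.275 to 0.85 m from the base axis. Payload 19 kg.
Tool frame: the origin (TCP) lies on the mounting face of the last link; the fingertips stand env.tcp_to_tips ahead of it and the grasp point (between the pads) lies 155 mm ahead of it (env.tcp_to_tips is the distance from the TCP to the fingertips, in m); z points along the fingers, y is the line along which they close (so a half turn about z gives the same grasp; the last joint's range is limited). The gripper opens to 85 mm and grips with 20 to 120 N. Pads are 22 mm wide; open, the fingers measure 114 mm over their backs; the gripper's body (76 mm by 85 mm) begins 54 mm behind the grasp point. The pads swing forward as they close: fully open they stand 13 mm farther back than shut.
Start: joints at [0.967, 0.15, 1.437, -0, 1.554, -0.134], TCP at [0.26, 0.513, 0.405] pointing down, gripper open.
Joint ranges: [-2.8, 2.8], [-0.68, 2.1], [0.12, 2.68], [-1.39, 4.53], [0.16, 2.79], [-2.81, 2.81]. Speed limits (rad/s): [1.89, 1.89, 2.22, 3.01, 3.01, 3.01].

## Interface

Orientations are given as a unit quaternion [x, y, z, w].
In Python, from rig import env, viewer, sign_off gives the robot as it stands. The module is installed in compiled form; this text tells all that it offers.
- The arm moves only by the shell command python3 -m handwheel 'ROWS' [FORCE]. ROWS is JSON, a list of rows, each a list of 7 numbers: the opening, from -1 (shut) to 1 (fully open), then the shift along the tool's x, y, z in mm, then the turn, a rotation vector about the tool's x, y, z in degrees. A call has 1 to 10 rows; each row is the pose to reach, as a shift and turn from the pose commanded when the call began, along the tool's axes at that moment; what a row does not reach only later rows make up. A row lasts 1/8 s, in which the tool goes at most 62.5 mm and 10.7 degrees, less where a joint would pass 70% of its speed; a pose out of reach is approached as far as the arm can. A call with a gripper value outside its range is refused whole. The fingers move at their own pace and stop on an object; FORCE is the grip in N (left out, the last holds). Time passes only in rows, so rows that repeat a pose let the fingers close. It gives the time, the measured TCP pose, the force, the opening and the grip force at its end, in the units of the state.
- env.get_obs(): the state, without advancing time (a new reading comes with each control period).
- viewer.camera(name): name is "scene" or "top" or "wrist"; returns the picture (420x560x3 uint8, blue, green, red); there is no depth.
- viewer.calibration(name): a dict with "fx", "fy", "cx", "cy" (pixels), "dist_coeffs" ([k1, k2, p1, p2, k3] as OpenCV has them; the pictures are not rectified), "R" (3x3) and "t" (3): a world point X has camera coordinates R X + t; the wrist camera has in their place "mount" (4x4, takes a point from camera to tool coordinates, whose origin is the TCP and whose axes are the flange's). Camera axes: x right, y down, z forward; pixel columns grow to the right and rows downward; lengths in m; the calibration is good to about 2 mm. A picture is of the moment at which its call begins: read the wrist's pose just before it. calibration takes no time and is no camera call.
- sign_off(): hands the job in; it is judged then, once.
The state is a dict: "time_s": time; "joint_pos": joint angles; "dq": joint speeds; "joint_efforts": joint torques, N m; "ee_pos": TCP position; "orientation": TCP orientation; "force": force on the tool from outside, world axes, zero at the start; "torque": the same for the moment, N m; "gripper_width": finger opening in m; "finger_force": force on a finger pad.
Only numpy, scipy, OpenCV 4.12 (cv2) and the standard library are available. Lean on these libraries where they do the work, as an engineer would, in place of code of your own. Each camera call takes 0.05 s, during which the arm holds its last target. There are 200 camera calls.

## Task

Open the clear cover of the drive dock: with the two fingertips press both round latch buttons on its front ledge fully down together, keep both fully down until the cover has swung up and stands open, then let go and move clear. The cover opens by itself: do not touch it, and leave the drive inside, the spare drive, the tool pot and the screwdriver where they are.

Things in the scene. Friction and masses are not known exactly. Their poses are not given: they have to be found in the camera images.
- dock: White bench-top dock for one 3.5-inch hard drive, fixed to the bench, 235 mm (its x) by 206 mm (its y) by 75 mm high. Origin at the centre of its underside on the bench, z up, +x from its front ledge towards its back. The front 85 mm (x -117 to -32 mm) is a closed ledge whose flat top is 75 mm above the bench and carries the two latch buttons and a dark display that is no control. Behind it is the drive's well under a flat cover whose top is 58 mm above the bench.
- button_left: Left latch button (at the dock's +y side): plain round aluminium cap, 26 mm diameter, moving straight down. Origin at the centre of its flat top, which at rest is 85 mm above the bench (10 mm above the ledge); it moves with the cap. At dock x = -95 mm, y = +30 mm: the two buttons are 60 mm apart centre to centre along the dock's y axis, and their centres are 65 mm in front of the cover's front edge.
- button_right: Right latch button, same as the left one, at dock x = -95 mm, y = -30 mm. Origin at the centre of its flat top.
- latch_left (a joint): Travel of the left button in m: 0 up, 0.007 fully down at a hard stop (the cap then still stands 3 mm above the ledge). Springs back up: 2.5 N to start, 5 N fully down. It draws a thin steel rod beside the cover out of the teeth on the cover's hinge, clear beyond about 0.005.
- latch_right (a joint): Travel of the right button, same as latch_left.
- cover_hinge (a joint): Angle of the cover in rad: 0 shut and flat, 1.75 fully open at its stop (just past upright). While both rods are clear a spring with a damper swings it slowly up by itself, in some 2 to 5 s. With either button up it is locked at the angle where it is, shut, half open or open. Its front edge rises and moves back, away from the buttons.
- cover: The cover: aluminium frame 137 mm (x) by 180 mm (y), 8 mm thick, round a clear pane. Hinged along the dock's back (hinge line at dock x = +107 mm, 54 mm above the bench). Origin at the middle of its front edge.
- drive: Hard drive lying in the dock's well under the cover, 102 by 147 by 26 mm, loose. Origin at the centre of its underside.
- spare_drive: Bystander: a like hard drive lying loose on the bench beside the dock, 102 (x) by 147 (y) by 26 mm. Origin at the centre of its underside.
- tool_pot: Bystander: white plastic pot, 86 mm across, 88 mm tall, with screwdrivers that reach 165 mm above the bench. Origin at the centre of its underside.
- screwdriver: Bystander: loose screwdriver, 170 mm long, lying on the bench in front of the dock, 26 mm high. Its length is its x axis; origin under its middle.

How it is judged:
By the outcome, as a careful person would: the job done as asked, in the order asked, and still so for the second after the job is handed in, with the robot touching nothing.
It also fails if it takes over 35 s, if anything falls off the work surface, if the arm or the gripper's body presses on something with over 40 N, if the wrist force passes 120 N, or if a joint passes its speed limit or range.

## Working session

There is one attempt and no reset: what is moved stays moved. The work goes in short steps, Python scripts to look and compute and a shell command to move; the robot and the scene stay as the last step left them, time stands still between calls to the robot, and variables do not carry over. Pictures are saved under pics/ and viewed, at most 10 in all, crops included, and the job is handed in when it is done.

```bash
mkdir -p pics
python3 - <<'E'
from rig import env,viewer
import cv2
o=env.get_obs();print(o,env.tcp_to_tips)
for n in("top","scene"):
    cv2.imwrite(f"pics/{n}0.png",viewer.camera(n));print(n,viewer.calibration(n))
print(viewer.calibration("wrist"))
E
```

```text
{'time_s': 0.0, 'joint_pos': array([ 9.66971721e-01,  1.50961526e-01,  1.43801559e+00,  3.91760214e-06,
        1.55382609e+00, -1.33967818e-01]), 'dq': array([ 0.00183293,  0.00046289,  0.00070818,  0.00154321,  0.0007684 ,
       -0.00024973]), 'joint_efforts': array([ 1.67765396e-03, -7.13071203e+01, -5.70862055e+01, -5.04498757e-05,
        9.11766663e-03, -1.56008531e-05]), 'ee_pos': array([0.26031175, 0.51265238, 0.40409697]), 'orientation': array([ 2.32773337e-01,  9.72530826e-01, -5.63848665e-04, -2.20080192e-04]), 'force': array([0.1599358 , 1.21652719, 0.02388432]), 'torque': array([ 0.0223908 , -0.04012554, -0.01204113]), 'finger_force': 0.0, 'gripper_width': 0.08537922778233202} 0.1734
top {'fx': 399.44784286764985, 'fy': 399.44784286764985, 'cx': 285.3523287104896, 'cy': 210.33099319604045, 'dist_coeffs': array([-0.04588832,  0.        ,  0.        ,  0.        ,  0.        ]), 'R': array([[ 9.36187590e-03, -9.99954613e-01,  1.76841130e-03],
       [-9.95122823e-01, -9.49028044e-03, -9.81860536e-02],
       [ 9.81983799e-02, -8.40580801e-04, -9.95166504e-01]]), 't': arra
[... 282 characters left out ...]
21],
       [ 0.61948108, -0.46814851, -0.63014297],
       [-0.49085386,  0.39544019, -0.77633083]]), 't': array([-0.40604645, -0.31352559,  1.33384776])}
{'fx': 310.12039322430303, 'fy': 310.12039322430303, 'cx': 277.72025089697416, 'cy': 212.72086585520094, 'dist_coeffs': array([-0.06456512,  0.        ,  0.        ,  0.        ,  0.        ]), 'mount': array([[-1.08272727e-04, -9.51055303e-01, -3.09020710e-01,
         7.93235547e-02],
       [ 9.99999991e-01, -7.88285570e-05, -1.07767563e-04,
        -5.91947974e-04],
       [ 7.81332557e-05, -3.09020719e-01,  9.51055303e-01,
         3.04962800e-02],
       [ 0.00000000e+00,  0.00000000e+00,  0.00000000e+00,
         1.00000000e+00]])}
```

View pics/top0.png

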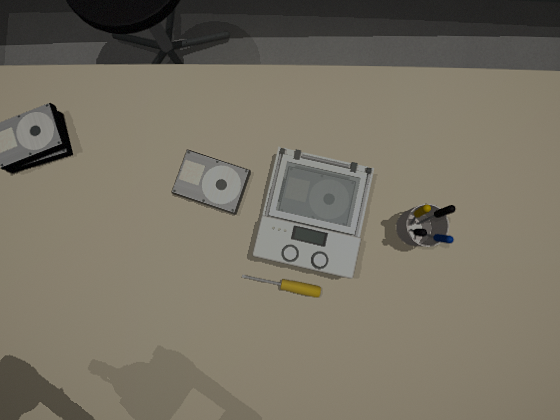

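View pics/scene0.png

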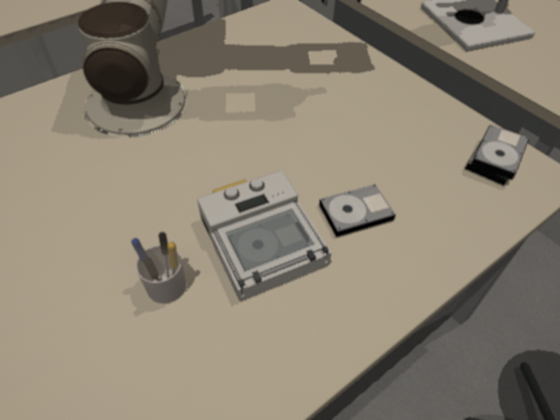

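The top view shows the left button at about (290,253), the right at (319.5,260) and the screwdriver just in front. The scene view shows the buttons at about (257,184) and (232,192), with the cover shut.

```bash
cat > h.py <<'E'
import numpy as np,cv2
from rig import env,viewer
from scipy.spatial.transform import Rotation as Rn
def plane(c,px,z,R=None,t=None):
    K=np.array([[c['fx'],0,c['cx']],[0,c['fy'],c['cy']],[0,0,1]])
    u=cv2.undistortPoints(np.array([px],float),K,c['dist_coeffs'])[0,0]
    if R is None:R,t=c['R'],c['t']
    C=-R.T@t;d=R.T@np.r_[u,1]
    return C+d*(z-C[2])/d[2]
def wrist(o):
    c=viewer.calibration("wrist");M=c['mount'];T=np.eye(4)
    T[:3,:3]=Rn.from_quat(o['orientation']).as_matrix();T[:3,3]=o['ee_pos']
    W=np.linalg.inv(T@M);return c,W[:3,:3],W[:3,3]
def plan(L,Rr,ztcp):
    """shift/turn in tool axes: TCP above button midpoint, tool y along buttons, pointing down"""
    o=env.get_obs();T=Rn.from_quat(o['orientation']);m=(L+Rr)/2
    y=np.r_[(L-Rr)[:2],0];y/=np.linalg.norm(y)
    cur=T.as_matrix()
    if y@cur[:,1]<0:y=-y
    z=np.array([0,0,-1.]);G=Rn.from_matrix(np.c_[np.cross(y,z),y,z])
    s=T.inv().apply(np.r_[m[:2],ztcp]-o['ee_pos'])*1000
    print("mid",m,"shift",s.round(1),"turn",(T.inv()*G).as_rotvec(degrees=True).round(2),"width",o['gripper_width'],"tips",env.tcp_to_tips)
E
python3 - <<'E'
from h import *
t=viewer.calibration("top");s=viewer.calibration("scene")
L,R=plane(t,(290,253),.085),plane(t,(319.5,260),.085)
print(L,R,np.linalg.norm(L-R));print(plane(s,(257,184),.085),plane(s,(232,192),.085))
plan(L,R,.36)
E
```

```text
[0.51970104 0.04642749 0.085     ] [ 0.50655889 -0.01149694  0.085     ] 0.059396595143478115
[0.52414914 0.04611586 0.085     ] [ 0.51059741 -0.01093105  0.085     ]
mid [0.51312997 0.01746527 0.085     ] shift [-449.6 -327.1   44.4] turn [ -0.06  -0.02 -14.13] width 0.08511202382976671 tips 0.1734
```

```bash
python3 -m handwheel '[[0.07,-60,-44,6,0,0,-2],[0.07,-110,-80,12,0,0,-4],[0.07,-170,-124,20,0,0,-6],[0.07,-225,-164,25,0,0,-8],[0.07,-280,-204,30,0,0,-10],[0.07,-335,-244,35,0,0,-12],[0.07,-390,-284,40,0,0,-14],[0.07,-450,-327,44,0,0,-14],[0.07,-450,-327,44,0,0,-14],[0.07,-450,-327,44,0,0,-14]]'
python3 - <<'E'
from h import *
t=viewer.calibration("top")
plan(plane(t,(290,253),.085),plane(t,(319.5,260),.085),.36)
o=env.get_obs();print(o['time_s'],o['ee_pos'],np.abs(o['dq']).max());cv2.imwrite("pics/w1.png",viewer.camera("wrist"))
E
```

```text
time_s: 1.35
ee_pos: [0.5146, 0.0143, 0.3597]
orientation: [0.115, 0.993, -0.0, -0.001]
force: [0.6, 0.2, -0.6]
gripper_width: 0.0458
finger_force: 0.0
mid [0.51312997 0.01746527 0.085     ] shift [ 2.1  2.8 -0.3] turn [-0.04 -0.08 -0.38] width 0.04581621851850632 tips 0.1734
1.35 [0.51458452 0.0142619  0.35970804] 0.06928892861539705
```

View pics/w1.png

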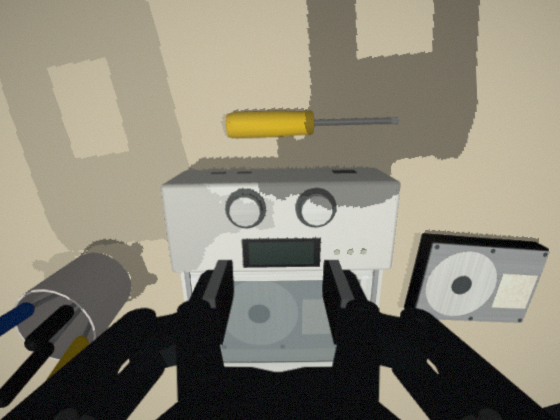

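The wrist view shows the caps at about (246,208) for the right button and (317,206) for the left. The fingers straddle the scene centrally.

Run:
```python
from h import *
a=cv2.imread("pics/w1.png")[170:245,200:365]
cv2.imwrite("pics/w1c.png",cv2.resize(a,None,fx=4.8,fy=4.8,interpolation=cv2.INTER_CUBIC))
o=env.get_obs();c,R,t=wrist(o)
L,Q=plane(c,(317,206),.085,R,t),plane(c,(246,208),.085,R,t)
print(L,Q,np.linalg.norm(L-Q));plan(L,Q,.36)
```

```text
[0.5149693  0.04825689 0.085     ] [ 0.50339505 -0.00915303  0.085     ] 0.058565024900523274
mid [0.50918218 0.01955193 0.085     ] shift [ 5.4  2.5 -0.1] turn [-0.01 -0.09 -1.69] width 0.04585929374273222 tips 0.1734
```

View pics/w1c.png

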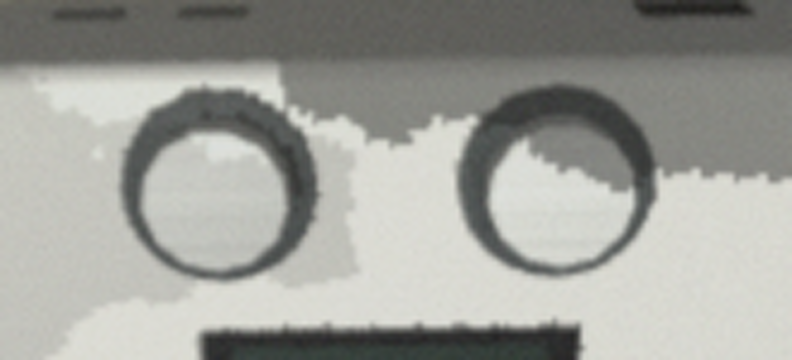

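The zoom puts the cap tops at crop (214,200) and (561,193), which is (244.6,211.7) and (316.9,210.2) in the full picture.

Run:
```python
from h import *
o=env.get_obs();c,R,t=wrist(o)
L,Q=plane(c,(316.9,210.2),.085,R,t),plane(c,(244.6,211.7),.085,R,t)
print(L,Q,np.linalg.norm(L-Q));plan(L,Q,.27)
```

```text
[0.518515   0.04749155 0.085     ] [ 0.50623168 -0.01110847  0.085     ] 0.059873546206434945
mid [0.51237334 0.01819154 0.085     ] shift [ 1.9  1.9 89.9] turn [-0.01 -0.09 -1.25] width 0.04585929374273222 tips 0.1734
```

```bash
python3 -m handwheel '[[0.07,2,2,30,0,0,-1.2],[0.07,2,2,60,0,0,-1.2],[0.07,2,2,80,0,0,-1.2],[0.07,2,2,88,0,0,-1.2],[0.07,2,2,88,0,0,-1.2],[0.07,2,2,88,0,0,-1.2]]'
python3 - <<'E'
from h import *
t=viewer.calibration("top")
plan(np.array([.5185,.0475,.085]),np.array([.5062,-.0111,.085]),.26)
o=env.get_obs();print(o['ee_pos'],o['force']);cv2.imwrite("pics/w2.png",viewer.camera("wrist"))
E
```

```text
time_s: 2.15
ee_pos: [0.5122, 0.0201, 0.2736]
orientation: [0.102, 0.995, -0.0, 0.001]
force: [0.7, -0.0, -1.4]
gripper_width: 0.0455
finger_force: 0.0
mid [0.51235 0.0182  0.085  ] shift [-0.5 -1.8 13.6] turn [0.   0.07 0.16] width 0.04547333533247335 tips 0.1734
[0.51216403 0.02005175 0.27361441] [ 0.74601327 -0.00497909 -1.43967542]
```

View pics/w2.png

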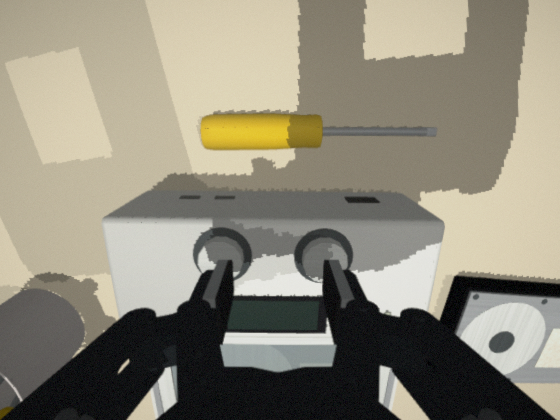

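The fingertips, at about (226,262) and (332,262), sit over both caps, about 2 mm too far along tool y. I'll correct that and start down.

```bash
python3 -m handwheel '[[0.07,-0.5,-2,5,0,0,0],[0.07,-0.5,-2,10,0,0,0],[0.07,-0.5,-2,14,0,0,0],[0.07,-0.5,-2,14,0,0,0],[0.07,-0.5,-2,14,0,0,0]]'
python3 -m handwheel '[[0.07,0,0,2,0,0,0],[0.07,0,0,4,0,0,0],[0.07,0,0,4,0,0,0]]'
```

```text
time_s: 2.82
ee_pos: [0.5121, 0.0177, 0.2587]
orientation: [0.102, 0.995, -0.0, -0.0]
force: [-1.3, -0.4, -0.2]
gripper_width: 0.0458
finger_force: 0.0
time_s: 3.2
ee_pos: [0.5122, 0.0177, 0.2549]
orientation: [0.102, 0.995, -0.0, 0.0]
force: [-1.7, 0.4, 4.2]
gripper_width: 0.0457
finger_force: 2.0
```

```bash
python3 -m handwheel '[[0.07,0,0,2,0,0,0],[0.07,0,0,4,0,0,0],[0.07,0,0,4,0,0,0]]'
python3 -m handwheel '[[0.07,0,0,2,0,0,0],[0.07,0,0,4,0,0,0],[0.07,0,0,4,0,0,0]]'
```

```text
time_s: 3.58
ee_pos: [0.5121, 0.0177, 0.251]
orientation: [0.102, 0.995, -0.0, 0.0]
force: [-2.6, 0.1, 7.4]
gripper_width: 0.0457
finger_force: 4.0
time_s: 3.95
ee_pos: [0.5121, 0.0178, 0.2488]
orientation: [0.102, 0.995, -0.0, 0.001]
force: [-15.6, 1.6, 35.7]
gripper_width: 0.046
finger_force: 18.2
```

```bash
python3 -m handwheel '[[0.07,0,0,0,0,0,0],[0.07,0,0,0,0,0,0],[0.07,0,0,0,0,0,0],[0.07,0,0,0,0,0,0],[0.07,0,0,0,0,0,0],[0.07,0,0,0,0,0,0],[0.07,0,0,0,0,0,0],[0.07,0,0,0,0,0,0],[0.07,0,0,0,0,0,0],[0.07,0,0,0,0,0,0]]'
python3 -m handwheel '[[0.07,0,0,0,0,0,0],[0.07,0,0,0,0,0,0],[0.07,0,0,0,0,0,0],[0.07,0,0,0,0,0,0],[0.07,0,0,0,0,0,0],[0.07,0,0,0,0,0,0],[0.07,0,0,0,0,0,0],[0.07,0,0,0,0,0,0],[0.07,0,0,0,0,0,0],[0.07,0,0,0,0,0,0]]'
python3 - <<'E'
from h import *
a=viewer.camera("scene");b=viewer.camera("top")
f=lambda i:cv2.resize(i,(400,300))
cv2.imwrite("pics/s3.png",np.hstack([cv2.resize(a[110:320,120:400],(400,300)),cv2.resize(b[110:320,170:450],(400,300))]))
E
```

```text
time_s: 5.2
ee_pos: [0.5121, 0.0178, 0.2488]
orientation: [0.102, 0.995, -0.0, 0.001]
force: [-15.6, 1.3, 35.7]
gripper_width: 0.0456
finger_force: 17.9
time_s: 6.45
ee_pos: [0.5121, 0.0178, 0.2488]
orientation: [0.102, 0.995, -0.0, 0.001]
force: [-15.3, 1.4, 35.6]
gripper_width: 0.0457
finger_force: 17.9
```

View pics/s3.png

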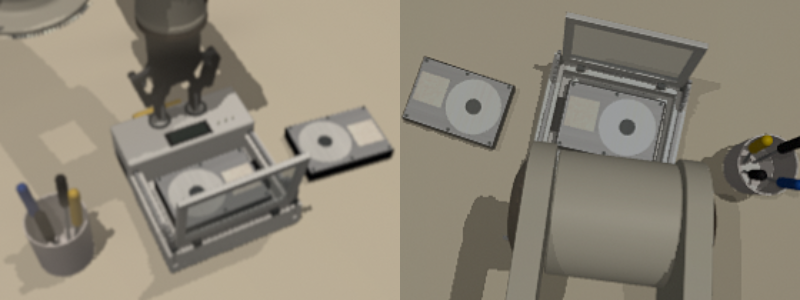

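The cover is swinging up and looks nearly upright; both fingertips are still on the caps. I'll keep holding so that it reaches its stop.

```bash
for i in 1; do python3 -m handwheel '[[0.07,0,0,0,0,0,0],[0.07,0,0,0,0,0,0],[0.07,0,0,0,0,0,0],[0.07,0,0,0,0,0,0],[0.07,0,0,0,0,0,0],[0.07,0,0,0,0,0,0],[0.07,0,0,0,0,0,0],[0.07,0,0,0,0,0,0],[0.07,0,0,0,0,0,0],[0.07,0,0,0,0,0,0]]'; done
python3 - <<'E'
from h import *
np.save("a.npy",viewer.camera("scene"))
E
python3 -m handwheel '[[0.07,0,0,0,0,0,0],[0.07,0,0,0,0,0,0],[0.07,0,0,0,0,0,0],[0.07,0,0,0,0,0,0],[0.07,0,0,0,0,0,0],[0.07,0,0,0,0,0,0],[0.07,0,0,0,0,0,0],[0.07,0,0,0,0,0,0],[0.07,0,0,0,0,0,0],[0.07,0,0,0,0,0,0]]'
python3 -m handwheel '[[0.07,0,0,0,0,0,0],[0.07,0,0,0,0,0,0],[0.07,0,0,0,0,0,0],[0.07,0,0,0,0,0,0],[0.07,0,0,0,0,0,0],[0.07,0,0,0,0,0,0],[0.07,0,0,0,0,0,0],[0.07,0,0,0,0,0,0],[0.07,0,0,0,0,0,0],[0.07,0,0,0,0,0,0]]'
python3 - <<'E'
from h import *
a=np.load("a.npy");b=viewer.camera("scene");print(cv2.absdiff(a,b)[150:320,180:350].mean(),cv2.absdiff(a,b)[320:].mean())
cv2.imwrite("pics/s4.png",np.hstack([cv2.resize(i[110:320,120:400],(400,300)) for i in(a,b)]))
E
```

```text
time_s: 7.8
ee_pos: [0.5121, 0.0178, 0.2488]
orientation: [0.102, 0.995, -0.0, 0.001]
force: [-15.8, 1.4, 35.6]
gripper_width: 0.0456
finger_force: 17.9
time_s: 9.1
ee_pos: [0.5121, 0.0178, 0.2488]
orientation: [0.102, 0.995, -0.0, 0.001]
force: [-15.1, 1.5, 36.0]
gripper_width: 0.0455
finger_force: 17.9
time_s: 10.35
ee_pos: [0.5121, 0.0178, 0.2488]
orientation: [0.102, 0.995, -0.0, 0.001]
force: [-14.8, 0.6, 37.4]
gripper_width: 0.046
finger_force: 17.9
0.5771049596309112 0.5697916666666667
```

View pics/s4.png

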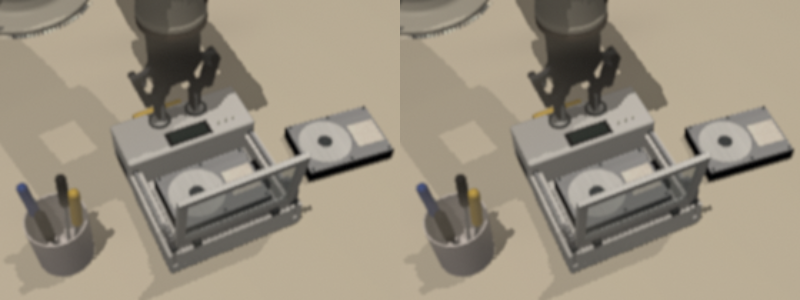

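The cover stands open and the two pictures, about 2.5 s apart, differ only by noise, so it is at its stop. I'll let go straight up.

```bash
python3 -m handwheel '[[0.07,0,0,-4,0,0,0],[0.07,0,0,-12,0,0,0],[0.07,0,0,-30,0,0,0],[0.07,0,0,-60,0,0,0],[0.07,0,0,-100,0,0,0],[0.07,0,0,-130,0,0,0],[0.07,40,0,-150,0,0,0],[0.07,80,0,-150,0,0,0],[0.07,80,0,-150,0,0,0],[0.07,80,0,-150,0,0,0]]'
python3 - <<'E'
from h import *
a=np.load("a.npy");b=viewer.camera("scene")
cv2.imwrite("pics/s5.png",np.hstack([cv2.resize(b[110:320,120:400],(400,300)),cv2.resize(viewer.camera("wrist"),(400,300))]))
E
```

```text
time_s: 11.65
ee_pos: [0.434, 0.0339, 0.3968]
orientation: [0.102, 0.995, -0.0, 0.0]
force: [1.3, -0.5, -0.7]
gripper_width: 0.0457
finger_force: 0.0
```

View pics/s5.png

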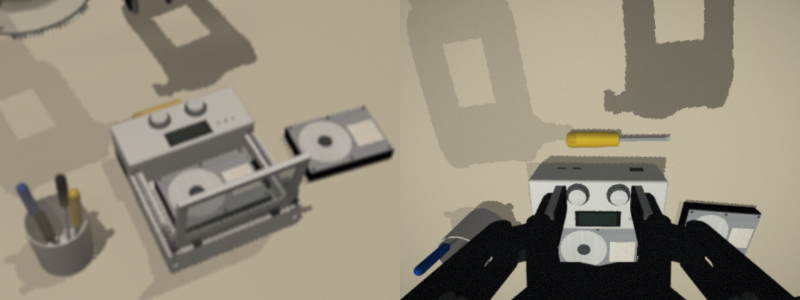

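The cover is still open, both buttons are back up, the robot is clear and the other objects look unmoved.

```bash
python3 -c "
from rig import sign_off
print(sign_off())"
```

```text
the job is handed in; nothing more can be done
None
```

The job is handed in: both buttons were pressed together and held until the cover stood fully open, then released and cleared by 11.65 s, with nothing else seen to move in the pictures.

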